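Click-test the scrapers and set the worn one aside

ROBOT

A 6-joint arm with a two-finger parallel gripper is mounted at the origin on the work surface. World frame = base frame: x ahead of the robot, y to its left, z up, the work surface at z = 0. Lengths are in m, angles in rad, forces in N, time in s.
With the tool pointing down it reaches from about 0.35 to 0.725 m from the base axis. Payload 6 kg.
Tool frame: the origin (TCP) lies midway between the tips of the shut fingers; the grasp point (between the pads) lies 19 mm behind it (manip.grip_point_offset is the distance from the TCP to the grasp point, in m); z points along the fingers, y is the line along which they close (so a half turn about z gives the same grasp; the last joint's range is limited). The gripper opens to 85 mm and grips with 20 to 120 N. Pads are 22 mm wide; open, the fingers measure 114 mm over their backs; the gripper's body (76 mm by 85 mm) begins 54 mm behind the grasp point. The pads swing forward as they close: fully open they stand 13 mm farther back than shut.
Start: joints at [-0.797, 0.04, 0.085, 0, -1.615, -0.334], TCP at [0.255, -0.543, 0.231] pointing down, gripper open.
Joint ranges: [-2.56, 2.56], [-1.29, 2.01], [-1.08, 1.49], [-3.29, 1.98], [-2.81, -0.18], [-2.99, 2.99]. Speed limits (rad/s): [2.57, 2.57, 3.01, 3.14, 3.14, 3.14].

INTERFACE

Orientations are given as a 3x3 rotation matrix whose columns are the frame's x, y, z axes.
In Python, from bench import manip gives the robot as it stands.
- The arm moves only by the tool move_arm, never from a script. Its argument "moves" is a list of rows, each a list of 7 numbers: the shift along the tool's x, y, z in cm, then the turn, a rotation vector about the tool's x, y, z in degrees, then the finger opening in cm, from 0 to 8.54. In form: [[x, y, z, wx, wy, wz, hand], ...]. A call has 1 to 5 rows; each row is the pose to reach, as a shift and turn from the pose commanded when the call began, along the tool's axes at that moment; what a row does not reach only later rows make up. A row lasts 1/8 s, in which the tool goes at most 62.5 mm and 10.7 degrees, less where a joint would pass 70% of its speed; a pose out of reach is approached as far as the arm can. A call with a gripper value outside its range is refused whole. The fingers move at their own pace and stop on an object; "grip_force" is the grip in N (left out, the last holds). Time passes only in rows, so rows that repeat a pose let the fingers close. It gives the time, the measured TCP pose, the force, the opening and the grip force at its end, in the units of the state.
- manip.sense(): the state, without advancing time (a new reading comes with each control period).
- manip.camera(name): name is "scene" or "top"; returns (picture, depth): 400x640x3 uint8, red, green, blue; 400x640 float32, m along the optical axis (not along the pixel's ray), 0 where there is no reading.
- manip.camera_model(name): a dict with "vertical_fov" (degrees; the focal length in pixels is half the picture's height over the tangent of half this angle, whatever the lens; pixels are square), "cx", "cy" (the principal point, pixels), "eye" and "orientation" of the camera in the world. Camera axes: x right, y up, looking along -z (the intrinsics and any distortion apply to the point x, -y, -z); pixel columns grow to the right and rows downward; lengths in m; the calibration is good to about 2 mm. A picture is of the moment at which its call begins. camera_model takes no time and is no camera call.
- manip.hand_in(): hands the job in; it is judged then, once.
The state is a dict: "time_s": time; "joint_pos": joint angles; "qvel": joint speeds; "joint_torque": joint torques, N m; "position": TCP position; "orientation": TCP orientation; "force": force on the tool from outside, world axes, zero at the start; "wrist_torque": the same for the moment, N m; "grip_width": finger opening in m; "finger_force": force on a finger pad.
Only numpy, scipy, OpenCV 4.12 (cv2) and the standard library are available. Lean on these libraries where they do the work, as an engineer would, in place of code of your own. Each camera call takes 0.05 s, during which the arm holds its last target. There are 200 camera calls.

TASK

Press down the end button of each of the three scrapers standing in the long block, all the way, to see whether it stays down when let go. Leave the two that latch standing where they are with their buttons down; draw out the one whose button springs back up and slide its blade into the slot of the empty repair rack, lowering it upright until its guard rests on the rack before you let go. Leave the other things on the bench where they are.

Things in the scene. Friction and masses are not known exactly. Their poses are not given: they have to be found in the camera images.
- block: wooden block fixed to the bench, 80 x 250 x 65 mm (x, y, height), origin at the centre of its underside; three slots in its top in a row along its y at -75, 0 and +75 mm, each about 11 x 46 mm (x, y) and 58 mm deep, holding the three scrapers
- rack: the repair rack: a shorter wooden block fixed to the bench, 90 x 110 x 65 mm (x, y, height), with one empty slot; origin at the centre of its underside
- rack_hole0 (a point): centre of the mouth of the repair rack's slot, in the top face 65 mm above the bench, axes as the rack's; slot 11 mm (x) by 46 mm (y), 58 mm deep, with a 3 mm chamfer round its mouth; takes a blade either way round, the blade's width along the slot
- scraper_1: scraper standing blade down in the block (all alike, 0.18 kg). Origin: centre of the guard's underside, on the block's top; x thickness, y width, z up. Steel blade 5 x 40 mm (x, y), 52 mm down from the origin; oblong guard 28 x 56, 8 high; black handle 20 x 36, from 8 to 84 mm up (end cap 22 x 38), gripped across its thickness; steel button 15 x 26 on its end, top 98 mm up
- button_1 (a joint): travel of the button on scraper_1, m: 0 = up, 0.010 = fully down on its stop, moving straight down; takes 3 to 6 N, pushed slowly. On a sound scraper it stays down where it was pushed; on a worn one it springs back to 0 in about 0.3 s when let go. All start up; exactly one of the three is worn, and only pressing shows which
- button_1_top (a point): centre of the top face of the button on scraper_1 (moves with the button)
- scraper_2: scraper standing blade down in the block (all alike, 0.18 kg). Origin: centre of the guard's underside, on the block's top; x thickness, y width, z up. Steel blade 5 x 40 mm (x, y), 52 mm down from the origin; oblong guard 28 x 56, 8 high; black handle 20 x 36, from 8 to 84 mm up (end cap 22 x 38), gripped across its thickness; steel button 15 x 26 on its end, top 98 mm up
- button_2 (a joint): travel of the button on scraper_2, m: 0 = up, 0.010 = fully down on its stop, moving straight down; takes 3 to 6 N, pushed slowly. On a sound scraper it stays down where it was pushed; on a worn one it springs back to 0 in about 0.3 s when let go. All start up; exactly one of the three is worn, and only pressing shows which
- button_2_top (a point): centre of the top face of the button on scraper_2 (moves with the button)
- scraper_3: scraper standing blade down in the block (all alike, 0.18 kg). Origin: centre of the guard's underside, on the block's top; x thickness, y width, z up. Steel blade 5 x 40 mm (x, y), 52 mm down from the origin; oblong guard 28 x 56, 8 high; black handle 20 x 36, from 8 to 84 mm up (end cap 22 x 38), gripped across its thickness; steel button 15 x 26 on its end, top 98 mm up
- button_3 (a joint): travel of the button on scraper_3, m: 0 = up, 0.010 = fully down on its stop, moving straight down; takes 3 to 6 N, pushed slowly. On a sound scraper it stays down where it was pushed; on a worn one it springs back to 0 in about 0.3 s when let go. All start up; exactly one of the three is worn, and only pressing shows which
- button_3_top (a point): centre of the top face of the button on scraper_3 (moves with the button)
- folding_rule: folded green rule, 200 x 32 x 16 mm, bystander; origin at the centre of its underside, length along x
- jar: closed white jar, 68 mm across, 85 mm high, bystander; origin at the centre of its underside
- ring_clamp: steel ring clamp lying flat: ring 84 mm across, 18 mm high, with a block and a 12 mm rod out to 153 mm along x, bystander; origin at the ring's centre, underside
- tub: open clear plastic bowl, 140 mm across, 65 mm high, bystander; origin at the centre of its underside
Things that resemble listed ones, but are neither listed nor needed, are in the scene too. Leave any yellow look-alike of the scraper_2 alone.

How it is judged:
By the outcome, as a careful person would: the job done as asked, in the order asked, and still so for the second after the job is handed in, with the robot touching nothing.
It also fails if it takes over 58 s, if anything falls off the work surface, if the arm or the gripper's body presses on something with over 40 N, if the wrist force passes 120 N, or if a joint passes its speed limit or range.

## Working session

There is one attempt and no reset: what is moved stays moved. The work goes in short steps, Python scripts to look and compute and a tool call to move; the robot and the scene stay as the last step left them, time stands still between calls to the robot, and variables do not carry over. Pictures are saved under pics/ and viewed, at most 10 in all, crops included, and the job is handed in when it is done.

Besides the shell and the picture viewer there is one more tool, called after "Request:" as a command line: name --pt "numbers of a row" for each row, then --argument value for the rest. move_arm: Moves the arm, as the interface text tells. Its arguments: {"type":"object","properties":{"moves":{"type":"array","items":{"type":"array","items":{"type":"number"}}},"grip_force":{"type":"number"}},"required":["moves"]}

```bash
mkdir -p pics; ls; cat > h.py <<'E'
import numpy as np, cv2
from bench import manip
def look(name):
    p,d=manip.camera(name); np.savez(f'/tmp/{name}.npz',p=p,d=d); return p,d
def save(f,p): cv2.imwrite('pics/'+f,cv2.cvtColor(p,cv2.COLOR_RGB2BGR))
def world(name,u,v,depth):
    m=manip.camera_model(name); f=200/np.tan(np.radians(m['vertical_fov'])/2)
    u,v,depth=map(np.asarray,(u,v,depth))
    c=np.stack([(u-m['cx'])/f*depth,-(v-m['cy'])/f*depth,-depth],-1)
    return c@np.array(m['orientation']).T+np.array(m['eye'])
E
python3 - <<'E'
from h import *
for n in('scene','top'):
    p,d=look(n); save(n+'0.png',p); print(manip.camera_model(n))
s=manip.sense(); print(s)
E
```

```text
pics
{'vertical_fov': 57.52591353385199, 'cx': 322.2613532995323, 'cy': 209.15057252768915, 'eye': array([ 1.06076501, -0.11562502,  0.84588896]), 'orientation': array([[ 0.374021  , -0.76694567,  0.52144284],
       [ 0.92731341,  0.30073381, -0.22282058],
       [ 0.01407579,  0.56688051,  0.82367977]])}
{'vertical_fov': 48.65118810090024, 'cx': 316.37222513963536, 'cy': 197.30190387558903, 'eye': array([0.45976174, 0.06852872, 1.27328558]), 'orientation': array([[ 0.00180897,  0.9939256 , -0.11003918],
       [-0.99999575,  0.00154629, -0.00247251],
       [-0.00228733,  0.11004319,  0.99392417]])}
{'time_s': 0.1, 'joint_pos': array([-7.97323283e-01,  4.07422857e-02,  8.39114508e-02, -4.22715055e-04,
       -1.61552952e+00, -3.33753971e-01]), 'qvel': array([-1.85031634e-04, -2.13559596e-03,  2.47958336e-03,  2.07506645e-03,
       -9.92371025e-05,  1.97809045e-03]), 'joint_torque': array([-5.22661387e-03, -3.69342113e+01,  3.48279655e+01,  6.95178285e+00,
       -4.55265559e-03,  2.98658506e-05]), 'position': array([ 0.25537686, -0.54259884,  0.2303817 ]), 'orientation': array([[-9.04863335e-01, -4.25701445e-01, -7.90527251e-04],
       [-4.25702164e-01,  9.04862237e-01,  1.41407240e-03],
       [ 1.13345592e-04,  1.61607143e-03, -9.99998688e-01]]), 'force': array([-0.63468442, -0.16707193,  0.64324007]), 'wrist_torque': array([-0.00015773, -0.02924879, -0.01462402]), 'finger_force': 0.0, 'grip_width': 0.08561004488631804}
```

View pics/top0.png

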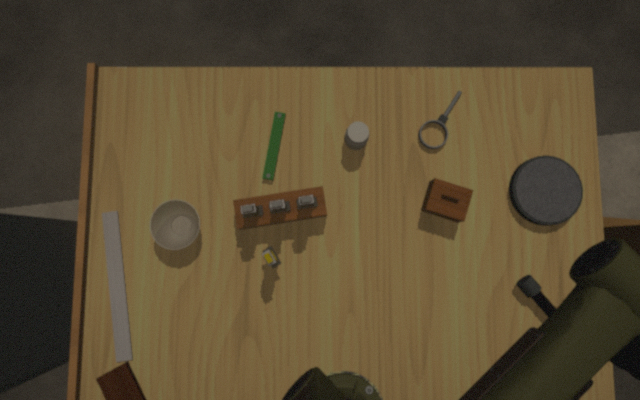

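View pics/scene0.png

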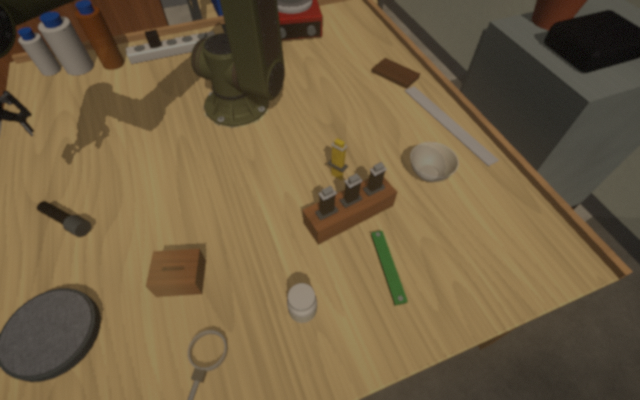

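The top view shows the block at (280,208) with three black scrapers at (249,209), (277,205) and (306,201). The rack is at (447,200) with its slot at (451,199), and the yellow look-alike, to be left alone, is at (270,257). Next I'll measure these with depth.

```bash
python3 - <<'E'
from h import *
def ana(n):
    z=np.load(f'/tmp/{n}.npz'); p,d=z['p'],z['d']
    v,u=np.mgrid[0:400,0:640]; return p,d,world(n,u,v,d)
for n,bx in(('top',dict(blk=(225,335,180,235),rack=(415,480,170,230))),('scene',dict(blk=(295,405,150,245),rack=(140,215,240,305)))):
    p,d,W=ana(n)
    for k,(a,b,c,e) in bx.items():
        w=W[c:e,a:b]; dd=d[c:e,a:b]; 
        m=(abs(w[...,2]-.065)<.006)&(dd>0)
        # rotated rect of top face
        r=cv2.minAreaRect((w[m][:,:2]*1000).astype(np.float32)); print(n,k,m.sum(),'z',np.median(w[m][:,2]).round(4),r)
        if k=='blk':
            m=((w[...,2]>.145)&(w[...,2]<.18)&(dd>0)).astype(np.uint8)
            N,L,S,C=cv2.connectedComponentsWithStats(m)
            for i in range(1,N):
                q=w[L==i]
                hi=q[q[:,2]>.155]
                if len(q)>5: print('  ',len(q),C[i]+[a,c],q.mean(0).round(4),'hi',len(hi),hi.mean(0).round(4) if len(hi) else'', np.percentile(q[:,2],90).round(4))
p=np.load('/tmp/top.npz')['p']
a=cv2.resize(p[180:235,225:335],None,fx=7,fy=7,interpolation=3)[:300]
b=cv2.resize(p[172:229,400:510],None,fx=7,fy=7,interpolation=3)[:300]
save('crop1.png',np.vstack([a,b]))
E
```

```text
top blk 1950 z 0.0647 ((566.5310668945312, 172.11676025390625), (80.65155029296875, 250.10606384277344), 9.138763427734375)
   125 [305.824 199.712] [0.5773 0.0981 0.156 ] hi 64 [0.5777 0.0983 0.1626] 0.1645
   121 [277.07438017 204.37190083] [0.5653 0.171  0.1559] hi 61 [0.5659 0.1719 0.1629] 0.1645
   127 [247.79527559 208.8503937 ] [0.5538 0.2451 0.1555] hi 65 [0.5544 0.2459 0.1617] 0.1637
top rack 1254 z 0.0651 ((588.710693359375, -293.2973937988281), (110.9863510131836, 91.03571319580078), 72.58747100830078)
scene blk 1599 z 0.0641 ((512.1285400390625, 166.85337829589844), (198.04736328125, 251.16796875), 9.301204681396484)
   133 [377.79699248 168.61654135] [0.5598 0.2467 0.1548] hi 66 [0.5581 0.2488 0.1608] 0.1629
   132 [353.07575758 180.25757576] [0.5714 0.1733 0.1549] hi 67 [0.5698 0.1754 0.1607] 0.1624
   141 [327.12056738 192.65957447] [0.5834 0.0999 0.1549] hi 73 [0.5817 0.1012 0.1607] 0.1625
scene rack 1647 z 0.0637 ((590.474853515625, -289.41656494140625), (111.60750579833984, 92.21819305419922), 71.8594970703125)
```

View pics/crop1.png

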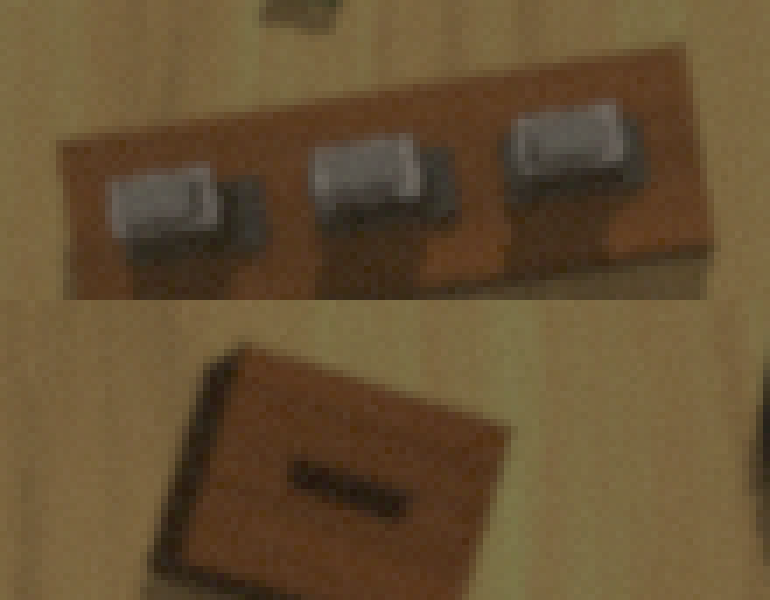

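The crop confirms three black scrapers with steel buttons all up. The rack slot, at about (450,199) in the top view, is a little off-centre in the rack. I'll fix the positions and work out the first move.

```bash
cat >> h.py <<'E'
from scipy.spatial.transform import Rotation as Ro
def tool(yaw):  # tool down, y axis at -(scraper x) for scraper yaw in deg
    a=np.radians(yaw); y=-np.array([np.cos(a),np.sin(a),0]); z=np.array([0,0,-1.]); return np.stack([np.cross(y,z),y,z],1)
def go(pos,yaw):
    s=manip.sense(); R=np.array(s['orientation']); t=np.array(pos)-s['position']
    print('t',round(s['time_s'],2),'pos',s['position'].round(4),'cm',(R.T@t*100).round(2),'deg',np.degrees(Ro.from_matrix(R.T@tool(yaw)).as_rotvec()).round(2))
E
python3 - <<'E'
from h import *
from scipy import ndimage
for n,(a,b,c,e) in(('top',(436,464,190,208)),('scene',(158,188,260,278))):
    z=np.load(f'/tmp/{n}.npz'); p,d=z['p'],z['d']
    g=p[c:e,a:b].astype(float).sum(2); 
    m=g<g.min()+.45*(np.median(g)-g.min()); L,N=ndimage.label(m); k=np.bincount(L.ravel())[1:].argmax()+1
    v,u=np.nonzero(L==k); u=u+a;v=v+c
    M=manip.camera_model(n); E=np.array(M['eye'])
    W=world(n,u,v,np.ones(len(u))); r=W-E; P=E+r*((.065-E[2])/r[:,2])[:,None]
    print(n,len(u),u.mean(),v.mean(),P.mean(0).round(4),cv2.minAreaRect((P[:,:2]*1000).astype(np.float32)))
# button top only, depth-based, tight plane
    bx={'top':(225,335,180,235),'scene':(295,405,150,245)}[n]; a,b,c,e=bx
    v,u=np.mgrid[c:e,a:b]; w=world(n,u,v,d[c:e,a:b]); m=(w[...,2]>.158)&(w[...,2]<.17)&(d[c:e,a:b]>0)
    L,N=ndimage.label(m)
    for k in range(1,N+1):
        q=w[L==k]
        if len(q)>8: print(len(q),q.mean(0).round(4), 0.5*(q.max(0)+q.min(0)).round(4))
go((.579,.099,.20),9.1)
E
```

```text
top 57 448.94736842105266 198.7719298245614 [ 0.59   -0.2924  0.065 ] ((589.2882690429688, -292.86285400390625), (45.55854797363281, 10.574440002441406), 71.34431457519531)
60 [0.578  0.0986 0.163 ] [0.5784 0.0975 0.1625]
60 [0.5659 0.1717 0.163 ] [0.5657  0.17175 0.1636 ]
61 [0.5545 0.2453 0.1621] [0.55545 0.2462  0.1621 ]
scene 34 178.2941176470588 267.94117647058823 [ 0.5981 -0.2786  0.065 ] ((596.5050659179688, -279.5740661621094), (25.979846954345703, 7.6424078941345215), 68.41387176513672)
56 [0.5575 0.2491 0.1616] [0.55695 0.24925 0.1617 ]
57 [0.5692 0.1755 0.1614] [0.56815 0.1753  0.1614 ]
62 [0.581  0.1014 0.1614] [0.58035 0.10205 0.16165]
t 0.1 pos [ 0.2554 -0.5426  0.2304] cm [-56.6   44.27   3.1 ] deg [ 8.00e-02  5.00e-02 -7.39e+01]
```

Request:
move_arm --pt "-56.6 44.3 3.0 0 0 -73.9 0" --pt "-56.6 44.3 3.0 0 0 -73.9 0" --pt "-56.6 44.3 3.0 0 0 -73.9 0" --pt "-56.6 44.3 3.0 0 0 -73.9 0" --pt "-56.6 44.3 3.0 0 0 -73.9 0" --grip_force 40

```text
time_s: 0.72
position: [0.3964, -0.2621, 0.2179]
orientation: [[-0.186, -0.982, 0.0], [-0.982, 0.186, 0.0], [-0.0, 0.0, -1.0]]
force: [0.7, -0.1, 0.9]
grip_width: -0.0002
finger_force: 0.0
```

```bash
python3 -c "
from h import *
go((.5795,.100,.20),9.1)"
```

```text
t 0.72 pos [ 0.3964 -0.2621  0.2179] cm [-38.99 -11.24   1.8 ] deg [ -0.     0.02 -19.84]
```

Request:
move_arm --pt "-39.0 -11.2 1.8 0 0 -19.8 0" --pt "-39.0 -11.2 1.8 0 0 -19.8 0" --pt "-39.0 -11.2 1.8 0 0 -19.8 0" --pt "-39.0 -11.2 1.8 0 0 -19.8 0" --pt "-39.0 -11.2 1.8 0 0 -19.8 0"

```text
time_s: 1.35
position: [0.5387, 0.016, 0.2042]
orientation: [[0.152, -0.988, -0.0], [-0.988, -0.152, 0.0], [-0.0, 0.0, -1.0]]
force: [-0.3, -1.0, 1.0]
grip_width: -0.0002
finger_force: 0.0
```

```bash
python3 -c "
from h import *
go((.5795,.100,.20),9.1)"
```

```text
t 1.35 pos [0.5387 0.016  0.2042] cm [-7.69 -5.31  0.42] deg [ 0.    0.01 -0.36]
```

Request:
move_arm --pt "-7.7 -5.3 0.4 0 0 -0.4 0" --pt "-7.7 -5.3 0.4 0 0 -0.4 0" --pt "-7.7 -5.3 0.4 0 0 -0.4 0" --pt "-7.7 -5.3 0.4 0 0 -0.4 0"

```text
time_s: 1.85
position: [0.5788, 0.0977, 0.2001]
orientation: [[0.158, -0.987, -0.001], [-0.987, -0.158, -0.0], [0.0, 0.001, -1.0]]
force: [-0.5, -0.2, 0.2]
grip_width: -0.0001
finger_force: 0.0
```

```bash
python3 - <<'E'
from h import *
go((.5795,.100,.20),9.1)
p,d=look('scene'); save('s1.png',cv2.resize(p[100:250,260:430],None,fx=4.5,fy=4,interpolation=3))
E
```

```text
t 1.85 pos [0.5788 0.0977 0.2001] cm [-0.22 -0.11  0.01] deg [ 0.04 -0.01  0.02]
```

View pics/s1.png

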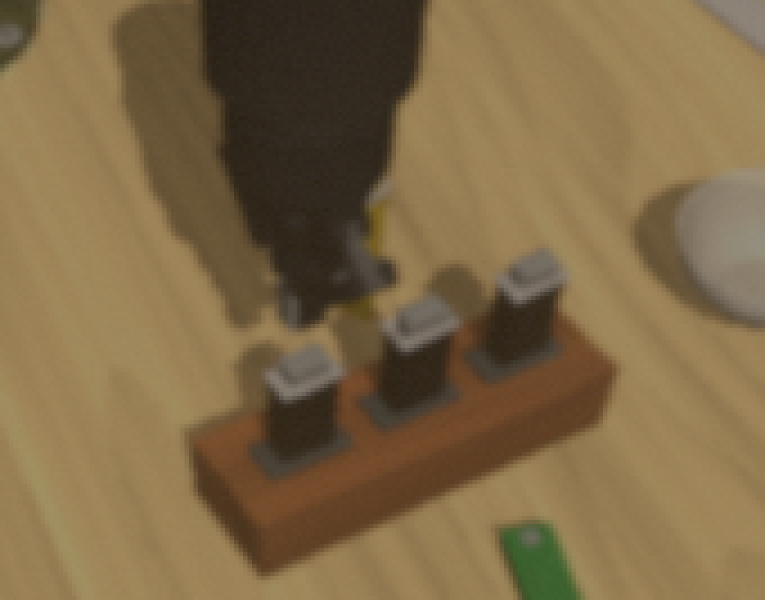

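The crop shows the closed fingertips at (300,322), straight above the near scraper's button at (305,360), and all three buttons up. I'll check the camera's bias against the fingertip depth.

```bash
python3 - <<'E'
from h import *
for n in('scene','top'):
    p,d=look(n)
    v,u=np.mgrid[0:400,0:640]; W=world(n,u,v,d); s=manip.sense()['position']
    m=(d>0)&(np.hypot(W[...,0]-s[0],W[...,1]-s[1])<.05)&(W[...,2]>.19)&(W[...,2]<.225)
    q=W[m]; print(n,len(q), q.min(0).round(4) if len(q) else'',q.max(0).round(4) if len(q) else'',q.mean(0).round(4) if len(q) else'')
    print(s)
E
```

```text
scene 65 [0.5665 0.0863 0.2018] [0.5948 0.1069 0.2249] [0.5867 0.0929 0.2147]
[0.57881716 0.09712279 0.20072842]
top 0   
[0.57880704 0.09707617 0.20082003]
```

Request:
move_arm --pt "-0.3 -0.1 2.0 0 0 0 0" --pt "-0.3 -0.1 3.3 0 0 0 0" --pt "-0.3 -0.1 3.6 0 0 0 0" --pt "-0.3 -0.1 3.9 0 0 0 0" --pt "-0.3 -0.1 4.1 0 0 0 0"

```text
time_s: 2.62
position: [0.5799, 0.1009, 0.1604]
orientation: [[0.158, -0.987, 0.001], [-0.987, -0.158, 0.0], [0.0, -0.001, -1.0]]
force: [-1.1, -0.6, 4.3]
grip_width: 0.0004
finger_force: 1.7
```

Request:
move_arm --pt "0 0 0.2 0 0 0 0" --pt "0 0 0.4 0 0 0 0" --pt "0 0 0.5 0 0 0 0"

```text
time_s: 3.0
position: [0.5795, 0.101, 0.1544]
orientation: [[0.158, -0.987, -0.0], [-0.987, -0.158, -0.0], [0.0, 0.0, -1.0]]
force: [-1.0, -1.7, 3.3]
grip_width: 0.0004
finger_force: 1.6
```

Request:
move_arm --pt "0 0 0.1 0 0 0 0" --pt "0 0 0.2 0 0 0 0" --pt "0 0 0.2 0 0 0 0"

```text
time_s: 3.38
position: [0.5798, 0.101, 0.1532]
orientation: [[0.158, -0.987, 0.001], [-0.987, -0.158, -0.0], [0.0, -0.001, -1.0]]
force: [-0.5, -0.6, 5.3]
grip_width: -0.0003
finger_force: 2.9
```

Request:
move_arm --pt "0 0 0.1 0 0 0 0" --pt "0 0 0.1 0 0 0 0"

```text
time_s: 3.62
position: [0.5802, 0.101, 0.1532]
orientation: [[0.159, -0.987, 0.003], [-0.987, -0.159, 0.0], [0.0, -0.003, -1.0]]
force: [-2.0, -0.7, 9.8]
grip_width: -0.0003
finger_force: 4.4
```

Request:
move_arm --pt "0 0 -3.0 0 0 0 0" --pt "-3.5 0 -3.8 0 0 0 0" --pt "-7.5 0 -3.8 0 0 0 0" --pt "-7.5 0 -3.8 0 0 0 0" --pt "-7.5 0 -3.8 0 0 0 0"

```text
time_s: 4.25
position: [0.5674, 0.1752, 0.1886]
orientation: [[0.159, -0.987, -0.001], [-0.987, -0.159, -0.0], [0.0, 0.001, -1.0]]
force: [1.1, -0.0, -0.6]
grip_width: -0.0001
finger_force: 0.0
```

```bash
cat >> h.py <<'E'
def buttons(n='scene'):
    # height of each button top, from the depth in a 10 mm disc round it; TCP as well
    p,d=look(n); v,u=np.mgrid[0:400,0:640]; W=world(n,u,v,d)
    C=dict(scene=[(.581,.1014),(.5692,.1755),(.5575,.2491)],top=[(.578,.0986),(.5659,.1717),(.5545,.2453)])[n]
    for c in C:
        m=(d>0)&(np.hypot(W[...,0]-c[0],W[...,1]-c[1])<.010)&(W[...,2]>.14)&(W[...,2]<.18)
        z=W[m][:,2]; print(n,c,m.sum(),np.percentile(z,[50,80,95]).round(4) if m.sum() else '')
    return p
E
python3 - <<'E'
from h import *
buttons('scene');buttons('top'); go((.568,.175,.19),9.1)
E
```

```text
scene (0.581, 0.1014) 52 [0.1517 0.1525 0.1535]
scene (0.5692, 0.1755) 60 [0.1607 0.1626 0.1634]
scene (0.5575, 0.2491) 55 [0.1607 0.1622 0.1632]
top (0.578, 0.0986) 47 [0.152  0.1536 0.1545]
top (0.5659, 0.1717) 0 
top (0.5545, 0.2453) 0 
t 4.35 pos [0.5677 0.1746 0.189 ] cm [-0.04 -0.04 -0.1 ] deg [ 0.03  0.   -0.02]
```

The first button stays down, about 10 mm below the others. Now I'll press the middle one.

Request:
move_arm --pt "0 0 2.2 0 0 0 0" --pt "0 0 2.6 0 0 0 0" --pt "0 0 2.9 0 0 0 0" --pt "0 0 3.2 0 0 0 0" --pt "0 0 3.4 0 0 0 0"

```text
time_s: 4.97
position: [0.5679, 0.1749, 0.1562]
orientation: [[0.158, -0.987, 0.001], [-0.987, -0.158, -0.0], [0.0, -0.001, -1.0]]
force: [-1.5, -2.0, 3.9]
grip_width: -0.0004
finger_force: 1.8
```

Request:
move_arm --pt "0 0 0.1 0 0 0 0" --pt "0 0 0.2 0 0 0 0" --pt "0 0 0.3 0 0 0 0" --pt "0 0 0.4 0 0 0 0" --pt "0 0 0.4 0 0 0 0"

```text
time_s: 5.6
position: [0.5683, 0.1749, 0.1532]
orientation: [[0.158, -0.987, 0.003], [-0.987, -0.158, 0.0], [0.0, -0.003, -1.0]]
force: [-1.7, -2.6, 9.3]
grip_width: 0.0002
finger_force: 4.4
```

Same stop height and force as the first. Release and move to the third.

Request:
move_arm --pt "0 0 -3.0 0 0 0 0" --pt "-3.5 0 -3.8 0 0 0 0" --pt "-7.5 0 -3.8 0 0 0 0" --pt "-7.5 0 -3.8 0 0 0 0" --pt "-7.5 0 -3.8 0 0 0 0"

```text
time_s: 6.22
position: [0.5554, 0.2494, 0.1885]
orientation: [[0.159, -0.987, -0.001], [-0.987, -0.159, -0.0], [0.0, 0.001, -1.0]]
force: [-0.5, -0.6, 0.4]
grip_width: -0.0002
finger_force: 0.0
```

```bash
python3 - <<'E'
from h import *
buttons('scene');buttons('top'); go((.556,.249,.19),9.1)
E
```

```text
scene (0.581, 0.1014) 49 [0.1514 0.1526 0.1541]
scene (0.5692, 0.1755) 59 [0.161  0.1626 0.1637]
scene (0.5575, 0.2491) 57 [0.1608 0.1624 0.163 ]
top (0.578, 0.0986) 49 [0.1522 0.1542 0.1565]
top (0.5659, 0.1717) 50 [0.1626 0.1639 0.1656]
top (0.5545, 0.2453) 4 [0.1544 0.1594 0.1599]
t 6.33 pos [0.5558 0.2487 0.189 ] cm [-0.02 -0.03 -0.1 ] deg [ 0.03  0.   -0.02]
```

The middle button springs back, so that is the worn one. The task asks for all three to be pressed, so I'll press the third as well.

Request:
move_arm --pt "0 0 2.2 0 0 0 0" --pt "0 0 2.6 0 0 0 0" --pt "0 0 2.9 0 0 0 0" --pt "0 0 3.2 0 0 0 0" --pt "0 0 3.4 0 0 0 0"

```text
time_s: 6.95
position: [0.556, 0.2489, 0.1561]
orientation: [[0.158, -0.987, 0.001], [-0.987, -0.158, 0.0], [0.0, -0.001, -1.0]]
force: [-0.3, -0.7, 2.9]
grip_width: -0.0001
finger_force: 1.8
```

Request:
move_arm --pt "0 0 0.1 0 0 0 0" --pt "0 0 0.2 0 0 0 0" --pt "0 0 0.3 0 0 0 0" --pt "0 0 0.4 0 0 0 0" --pt "0 0 0.4 0 0 0 0"

```text
time_s: 7.58
position: [0.5564, 0.249, 0.1533]
orientation: [[0.158, -0.987, 0.002], [-0.987, -0.158, 0.0], [0.0, -0.002, -1.0]]
force: [-0.2, -2.2, 8.5]
grip_width: -0.0
finger_force: 4.3
```

Request:
move_arm --pt "0 0 -3.0 0 0 0 0" --pt "0 0 -8.0 0 0 0 3" --pt "3.5 0 -9.0 0 0 0 8.5" --pt "7.5 0 -9.0 0 0 0 8.5" --pt "7.5 0 -9.0 0 0 0 8.5"

```text
time_s: 8.2
position: [0.5678, 0.1737, 0.2411]
orientation: [[0.156, -0.988, -0.0], [-0.988, -0.156, 0.001], [-0.001, 0.0, -1.0]]
force: [0.1, 0.1, -0.9]
grip_width: 0.0726
finger_force: 0.0
```

```bash
python3 - <<'E'
from h import *
buttons('scene'); p=buttons('top'); go((.568,.175,.098),9.1)
z=np.load('/tmp/top.npz'); d=z['d']; 
z=np.load('/tmp/scene.npz'); d=z['d']; p=z['p'].astype(int)
v,u=np.mgrid[0:400,0:640]; W=world('scene',u,v,d)
m=(p[...,0]-p[...,2]>60)&(p[...,1]-p[...,2]>50)&(W[...,2]>.02)&(W[...,2]<.2)&(W[...,0]<.52)&(W[...,0]>.35)&(d>0)
m|=(W[...,2]>.03)&(W[...,2]<.15)&(W[...,0]<.50)&(W[...,0]>.35)&(abs(W[...,1]-.17)<.07)&(d>0)
print(m.sum(),np.percentile(W[m],[2,50,98],axis=0).round(3))
save('s2.png',cv2.resize(z['p'][100:250,260:430],None,fx=4.5,fy=4,interpolation=3))
E
```

```text
scene (0.581, 0.1014) 53 [0.151  0.1529 0.154 ]
scene (0.5692, 0.1755) 61 [0.161  0.1626 0.1636]
scene (0.5575, 0.2491) 42 [0.1509 0.1526 0.1529]
top (0.578, 0.0986) 47 [0.1529 0.1545 0.1562]
top (0.5659, 0.1717) 1 [0.1474 0.1474 0.1474]
top (0.5545, 0.2453) 0 
t 8.3 pos [0.5675 0.1753 0.2406] cm [ 0.05 -0.06 14.26] deg [ 0.06  0.04 -0.02]
474 [[0.418 0.178 0.024]
 [0.441 0.194 0.094]
 [0.458 0.215 0.149]]
```

View pics/s2.png

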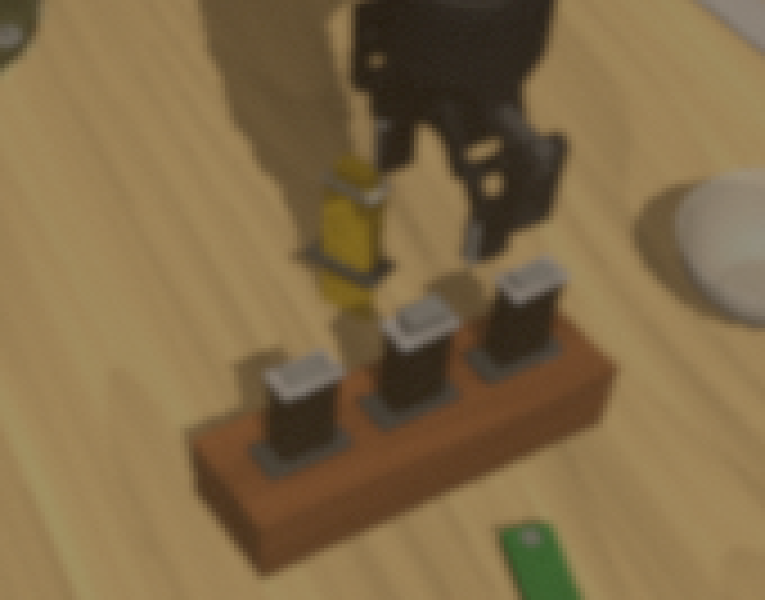

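The outer buttons are flush and the middle one at (425,318) is up, so the middle scraper is worn. Before grasping I checked the yellow look-alike: it ends at x≈0.46 and the fingers reach only x≈0.51, so they clear it.

Request:
move_arm --pt "0.1 0 5.0 0 0 0 8.5" --pt "0.1 0 9.0 0 0 0 8.5" --pt "0.1 0 12.0 0 0 0 8.5" --pt "0.1 0 14.2 0 0 0 8.5" --pt "0.1 0 14.2 0 0 0 8.5"

```text
time_s: 8.93
position: [0.5663, 0.1745, 0.0967]
orientation: [[0.159, -0.987, -0.004], [-0.987, -0.159, -0.002], [0.001, 0.005, -1.0]]
force: [-1.3, 0.2, 0.5]
grip_width: 0.0849
finger_force: 0.0
```

Request:
move_arm --pt "0 0 0 0 0 0 4.0" --pt "0 0 0 0 0 0 3.0" --pt "0 0 0 0 0 0 2.4" --pt "0 0 0 0 0 0 2.2" --grip_force 30

```text
time_s: 9.43
position: [0.5678, 0.1742, 0.0998]
orientation: [[0.158, -0.987, 0.0], [-0.987, -0.158, 0.0], [-0.0, -0.0, -1.0]]
force: [-2.1, 0.2, 0.5]
grip_width: 0.0223
finger_force: 0.7
```

Request:
move_arm --pt "0 0 0 0 0 0 1.5" --pt "0 0 0 0 0 0 1.5" --pt "0 0 0 0 0 0 1.5" --grip_force 50

```text
time_s: 9.8
position: [0.5677, 0.1742, 0.0997]
orientation: [[0.158, -0.987, -0.0], [-0.987, -0.158, 0.0], [-0.0, 0.0, -1.0]]
force: [-3.1, 0.0, 3.0]
grip_width: 0.0195
finger_force: 52.5
```

Request:
move_arm --pt "0 0 -2.0 0 0 0 1.5" --pt "0 0 -5.0 0 0 0 1.5" --pt "0 0 -9.0 0 0 0 1.5" --pt "0 0 -14.0 0 0 0 1.5" --pt "0 0 -17.0 0 0 0 1.5"

```text
time_s: 10.42
position: [0.5684, 0.1741, 0.2737]
orientation: [[0.158, -0.987, 0.004], [-0.987, -0.158, 0.002], [-0.001, -0.004, -1.0]]
force: [0.1, 0.2, -2.1]
grip_width: 0.0196
finger_force: 51.8
```

```bash
python3 - <<'E'
from h import *
go((.5905,-.291,.27),-18)
p,d=look('scene')
v,u=np.mgrid[0:400,0:640]; W=world('scene',u,v,d); s=manip.sense(); print(s['position'],s['grip_width'],s['finger_force'])
m=(d>0)&(np.hypot(W[...,0]-s['position'][0],W[...,1]-s['position'][1])<.05)&(W[...,2]<.236)&(W[...,2]>.175)
q=W[m]
for a in np.arange(.175,.236,.006):
    k=q[(q[:,2]>=a)&(q[:,2]<a+.006)]; print(a.round(3),len(k),np.percentile(k@[[.158,-.987],[-.987,-.158],[0,0]],[3,97],axis=0).round(4).tolist() if len(k)>3 else '')
print(s['position'][:2]@np.array([[.158,-.987],[-.987,-.158]]))
save('s3.png',cv2.resize(p[40:240,250:450],None,fx=3,fy=3,interpolation=3))
E
```

```text
t 10.43 pos [0.5684 0.1741 0.2737] cm [46.27  5.18  0.29] deg [-0.23  0.12 27.1 ]
[0.56924176 0.1739503  0.27756288] 0.019505072369797583 52.04947829246521
0.175 0 
0.181 3 
0.187 23 [[-0.1021, -0.5936], [-0.0637, -0.5898]]
0.193 25 [[-0.1023, -0.5936], [-0.0637, -0.5879]]
0.199 26 [[-0.1017, -0.5935], [-0.064, -0.5903]]
0.205 24 [[-0.1019, -0.5936], [-0.0658, -0.5909]]
0.211 25 [[-0.1002, -0.5933], [-0.0638, -0.5902]]
0.217 27 [[-0.1021, -0.5939], [-0.0651, -0.5891]]
0.223 5 [[-0.102, -0.5934], [-0.0634, -0.5909]]
0.229 0 
0.235 0 
[-0.08174875 -0.58932576]
```

View pics/s3.png

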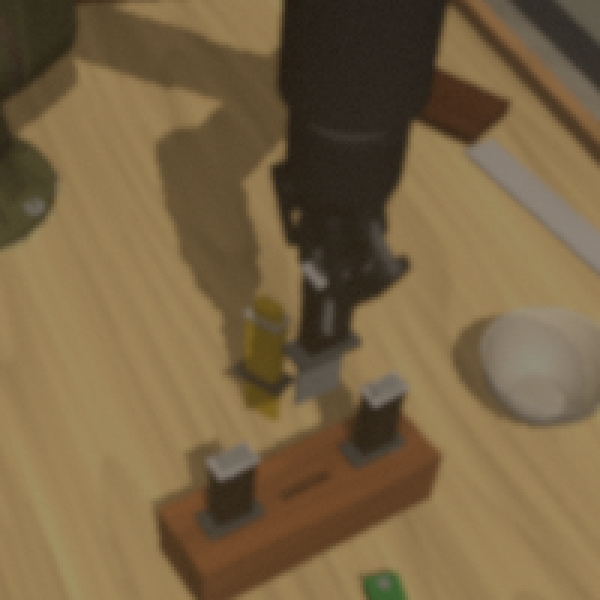

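The scraper is held upright (blade at (318,378) in the crop), with the two latched ones still standing. I'll carry it to a point above the rack.

Request:
move_arm --pt "46.3 5.2 0.3 0 0 27.1 1.5" --pt "46.3 5.2 0.3 0 0 27.1 1.5" --pt "46.3 5.2 0.3 0 0 27.1 1.5" --pt "46.3 5.2 0.3 0 0 27.1 1.5" --pt "46.3 5.2 0.3 0 0 27.1 1.5"

```text
time_s: 11.1
position: [0.5824, -0.14, 0.2682]
orientation: [[-0.309, -0.951, 0.001], [-0.951, 0.309, 0.0], [-0.0, -0.001, -1.0]]
force: [0.5, 0.1, -2.1]
grip_width: 0.0195
finger_force: 51.8
```

```bash
python3 -c "
from h import *
go((.5905,-.291,.185),-18)"
```

```text
t 11.1 pos [ 0.5824 -0.14    0.2682] cm [14.11 -5.42  8.32] deg [-0.06  0.02  0.02]
```

Request:
move_arm --pt "6.0 -2.3 0 0 0 0 1.5" --pt "12.0 -4.6 1.0 0 0 0 1.5" --pt "14.1 -5.4 4.0 0 0 0 1.5" --pt "14.1 -5.4 8.3 0 0 0 1.5" --pt "14.1 -5.4 8.3 0 0 0 1.5"

```text
time_s: 11.72
position: [0.5886, -0.2884, 0.1801]
orientation: [[-0.31, -0.951, -0.008], [-0.951, 0.31, 0.003], [-0.0, 0.008, -1.0]]
force: [-0.0, 0.7, -2.4]
grip_width: 0.0195
finger_force: 51.7
```

```bash
python3 - <<'E'
from h import *
manip.camera('top')  # let it settle
p,d=look('scene'); s=manip.sense(); t=s['position']; R=np.array(s['orientation']); print(t.round(4),R.round(3).tolist())
v,u=np.mgrid[0:400,0:640]; W=world('scene',u,v,d); Q=(W-t)@R[:,:2]   # tool x,y
ok=(d>0)&(np.hypot(W[...,0]-t[0],W[...,1]-t[1])<.09)
for a in np.arange(.090,.145,.006):
    k=Q[ok&(W[...,2]>=a)&(W[...,2]<a+.006)]; print(a.round(3),len(k),np.percentile(k,[3,97],axis=0).round(4).tolist() if len(k)>3 else '')
k=(Q[ok&(abs(W[...,2]-.064)<.005)]*1000).astype(np.float32); print('rack in tool xy',len(k),cv2.minAreaRect(k))
save('s4.png',cv2.resize(p[180:320,100:260],None,fx=5,fy=4.28,interpolation=3))
E
```

```text
[ 0.5907 -0.2891  0.1863] [[-0.308, -0.951, 0.001], [-0.951, 0.308, -0.001], [0.001, -0.001, -1.0]]
0.09 1 
0.096 25 [[-0.0224, -0.0027], [0.015, 0.0011]]
0.102 24 [[-0.0221, -0.003], [0.0144, 0.0002]]
0.108 24 [[-0.0228, -0.0026], [0.0146, 0.0014]]
0.114 30 [[-0.0226, -0.0028], [0.0149, 0.0003]]
0.12 27 [[-0.0228, -0.0025], [0.0155, 0.002]]
0.126 8 [[-0.0217, -0.0032], [-0.0019, -0.0019]]
0.132 0 
0.138 0 
0.144 5 [[-0.0305, -0.013], [-0.0034, 0.0002]]
rack in tool xy 1415 ((0.2880859375, -0.42780303955078125), (91.8049545288086, 111.93368530273438), 89.14056396484375)
```

View pics/s4.png

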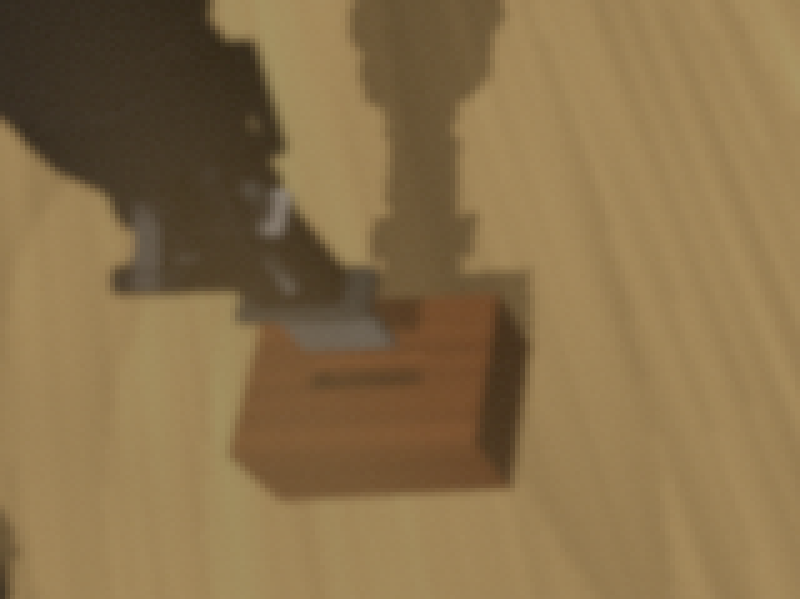

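Blade tip centre is at crop (348,347), and the slot centre at (367,379). I'll project both, and repeat the measurement now that the arm has settled.

```bash
python3 - <<'E'
from h import *
s0=manip.sense()['position'].copy()
p,d=look('scene'); s=manip.sense(); t=s['position']; R=np.array(s['orientation']); print(s0.round(4),t.round(4))
M=manip.camera_model('scene');E=np.array(M['eye'])
def at(x,y,z):
    r=world('scene',100+x/5-.4,180+y/4.28-.4,1.)-E; return ((E+r*(z-E[2])/r[2])-t)@R[:,:2]*1000
tip=t[2]-.0347-.052
for x,y,z in((312,381,.065),(420,377,.065),(367,379,.065),(305,348,tip),(392,346,tip),(348.5,347,tip)): print(x,y,at(x,y,z).round(1))
v,u=np.mgrid[0:400,0:640]; W=world('scene',u,v,d); Q=(W-t)@R[:,:2]
ok=(d>0)&(np.hypot(W[...,0]-t[0],W[...,1]-t[1])<.09)
k=Q[ok&(W[...,2]>=.1)&(W[...,2]<.122)]*1000; print(len(k),k.min(0).round(1),np.median(k,0).round(1),k.max(0).round(1))
k=(Q[ok&(abs(W[...,2]-.064)<.005)]*1000).astype(np.float32); print('rack',cv2.minAreaRect(k))
E
```

```text
[ 0.5907 -0.2891  0.1863] [ 0.5912 -0.289   0.1875]
312 381 [25.1 -2.2]
420 377 [-24.3  -3. ]
367 379 [-0.  -2.7]
305 348 [16.3 -0.9]
392 346 [-22.3  -2.2]
348.5 347 [-3.  -1.6]
90 [-23.4  -4.4] [-3.8 -2.3] [17.6  3. ]
rack ((0.618560791015625, 1.1535453796386719), (92.44694519042969, 111.09569549560547), 89.874755859375)
```

Request:
move_arm --pt "0.35 -0.07 0.5 0 0 0 1.5" --pt "0.35 -0.07 2.0 0 0 0 1.5" --pt "0.35 -0.07 3.0 0 0 0 1.5" --pt "0.35 -0.07 3.0 0 0 0 1.5"

```text
time_s: 12.38
position: [0.5893, -0.292, 0.1525]
orientation: [[-0.309, -0.951, -0.003], [-0.951, 0.309, 0.001], [-0.0, 0.003, -1.0]]
force: [-0.3, 0.8, -1.3]
grip_width: 0.0196
finger_force: 51.8
```

```bash
python3 - <<'E'
from h import *
p,d=look('scene'); s=manip.sense(); t=s['position']; print(t.round(4),s['force'].round(1))
save('s5.png',cv2.resize(p[215:315,120:240],None,fx=6,fy=6,interpolation=3))
E
```

```text
[ 0.5896 -0.2922  0.1536] [ 0.  -1.  -1.5]
```

View pics/s5.png

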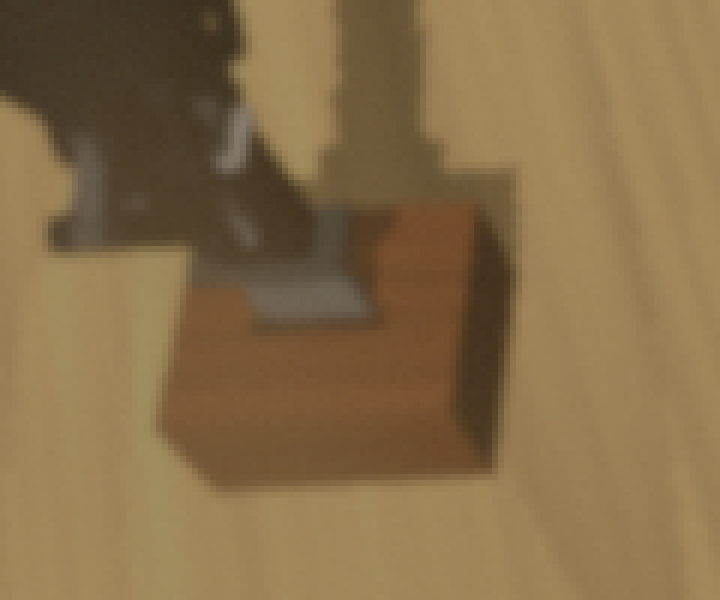

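```bash
python3 - <<'E'
from h import *
a=cv2.imread('pics/scene0.png').astype(int).sum(2); z=np.load('/tmp/scene.npz'); b=z['p'].astype(int).sum(2)
print('cols',list(range(156,192)))
for r in range(264,273): print(r,'A',*a[r,156:192]); print(r,'B',*b[r,156:192])
E
```

```text
cols [156, 157, 158, 159, 160, 161, 162, 163, 164, 165, 166, 167, 168, 169, 170, 171, 172, 173, 174, 175, 176, 177, 178, 179, 180, 181, 182, 183, 184, 185, 186, 187, 188, 189, 190, 191]
264 A 256 251 253 250 249 248 247 257 256 250 248 255 254 253 248 250 246 245 244 245 245 237 237 236 235 235 235 237 233 230 228 224 224 227 225 227
264 B 258 255 258 256 262 275 285 293 294 293 292 290 291 293 288 292 290 291 297 292 294 291 284 259 228 212 221 236 248 248 243 236 243 240 241 243
265 A 254 253 250 251 254 252 250 252 256 249 251 248 249 246 245 246 243 242 235 232 235 229 230 226 220 218 224 218 229 228 225 230 221 223 225 220
265 B 258 258 258 260 263 271 285 291 294 292 288 293 293 298 289 296 289 290 292 293 294 292 288 275 252 227 215 230 236 239 245 246 241 244 241 239
266 A 251 253 253 249 249 248 248 242 243 236 238 236 237 233 233 229 222 225 222 219 215 215 215 212 214 208 208 211 224 223 225 229 226 224 220 222
266 B 257 259 255 261 258 262 269 283 285 293 289 289 290 288 290 290 289 290 285 290 283 285 285 279 259 235 219 219 227 237 237 236 239 241 238 237
267 A 253 253 
[... 1085 characters left out ...]
 229 235 231 232 237 234 232 228 233 233 229 232 230 237 233 236 239 238 243 240 245 244 242 242 240
271 A 247 244 247 252 246 245 241 231 233 236 242 232 240 235 236 231 235 236 233 229 231 231 233 228 225 232 226 230 226 228 225 230 233 226 226 224
271 B 257 253 257 256 252 252 251 245 245 246 247 249 248 248 248 247 241 244 243 241 240 240 246 244 243 248 247 243 245 249 247 243 242 238 242 233
272 A 255 252 250 253 253 250 252 248 246 245 248 246 242 242 242 241 241 241 240 236 238 235 231 230 234 232 231 234 228 229 225 229 228 232 228 227
272 B 256 260 261 260 258 259 260 256 257 258 255 255 257 254 253 253 248 252 246 250 247 247 249 249 250 245 249 249 244 243 247 242 243 243 240 243
```

The blade tip is about 1 mm off the slot centre along the slot and 1 to 2 mm across it. I'll nudge it and start lowering gently.

Request:
move_arm --pt "-0.05 -0.12 0 0 0 0 1.5" --pt "-0.05 -0.12 0.3 0 0 0 1.5" --pt "-0.05 -0.12 0.6 0 0 0 1.5" --pt "-0.05 -0.12 0.9 0 0 0 1.5" --pt "-0.05 -0.12 1.2 0 0 0 1.5"

```text
time_s: 13.05
position: [0.5912, -0.2922, 0.142]
orientation: [[-0.309, -0.951, -0.0], [-0.951, 0.309, 0.0], [-0.0, 0.0, -1.0]]
force: [0.6, -0.2, -1.4]
grip_width: 0.0199
finger_force: 51.8
```

Request:
move_arm --pt "0 0 0.8 0 0 0 1.5" --pt "0 0 1.6 0 0 0 1.5" --pt "0 0 2.4 0 0 0 1.5" --pt "0 0 3.2 0 0 0 1.5" --pt "0 0 3.7 0 0 0 1.5"

```text
time_s: 13.68
position: [0.591, -0.2921, 0.1045]
orientation: [[-0.309, -0.951, -0.001], [-0.951, 0.309, 0.0], [-0.0, 0.001, -1.0]]
force: [0.9, -0.2, -2.4]
grip_width: 0.0192
finger_force: 51.9
```

Request:
move_arm --pt "0 0 0.1 0 0 0 1.5" --pt "0 0 0.3 0 0 0 1.5" --pt "0 0 0.3 0 0 0 1.5"

```text
time_s: 14.05
position: [0.5913, -0.2922, 0.1025]
orientation: [[-0.309, -0.951, 0.0], [-0.951, 0.309, 0.0], [-0.0, -0.0, -1.0]]
force: [-0.6, 0.2, -2.3]
grip_width: 0.0196
finger_force: 51.9
```

Request:
move_arm --pt "0 0 0.1 0 0 0 1.5" --pt "0 0 0.2 0 0 0 1.5" --pt "0 0 0.3 0 0 0 1.5" --pt "0 0 0.3 0 0 0 1.5"

```text
time_s: 14.55
position: [0.5913, -0.2923, 0.0997]
orientation: [[-0.309, -0.951, 0.0], [-0.951, 0.309, -0.0], [0.0, -0.0, -1.0]]
force: [-0.6, 1.5, 1.8]
grip_width: 0.0198
finger_force: 52.2
```

Request:
move_arm --pt "0 0 0.05 0 0 0 1.5" --pt "0 0 0.1 0 0 0 1.5" --pt "0 0 0.1 0 0 0 1.5"

```text
time_s: 14.92
position: [0.5913, -0.2923, 0.0997]
orientation: [[-0.309, -0.951, 0.001], [-0.951, 0.309, -0.001], [0.0, -0.001, -1.0]]
force: [-3.6, 3.6, 6.7]
grip_width: 0.0194
finger_force: 52.9
```

The guard is resting on the rack: z stays at the expected 0.0997 while the force rises. Release, then withdraw.

Request:
move_arm --pt "0 0 -0.1 0 0 0 1.5" --pt "0 0 -0.1 0 0 0 2.6" --pt "0 0 -0.1 0 0 0 4.0" --pt "0 0 -0.1 0 0 0 6.5" --pt "0 0 -0.1 0 0 0 8.0" --grip_force 20

```text
time_s: 15.55
position: [0.5912, -0.2922, 0.0992]
orientation: [[-0.309, -0.951, -0.0], [-0.951, 0.309, 0.0], [-0.0, 0.0, -1.0]]
force: [0.1, -0.3, -0.3]
grip_width: 0.0748
finger_force: 0.0
```

Request:
move_arm --pt "0 0 -1.0 0 0 0 8.0" --pt "0 0 -5.0 0 0 0 8.0" --pt "0 0 -10.0 0 0 0 8.0" --pt "0 0 -14.0 0 0 0 8.0" --pt "-3.0 5.0 -15.0 0 0 0 8.0"

```text
time_s: 16.18
position: [0.5547, -0.2494, 0.2504]
orientation: [[-0.311, -0.95, 0.0], [-0.95, 0.311, -0.001], [0.001, -0.001, -1.0]]
force: [0.6, 1.4, -0.4]
grip_width: 0.0799
finger_force: 0.0
```

Request:
move_arm --pt "-3.0 6.0 0 0 0 0 8.0" --pt "-6.0 12.0 0 0 0 0 8.0" --pt "-6.0 12.0 0 0 0 0 8.0" --pt "-6.0 12.0 0 0 0 0 8.0"

```text
time_s: 16.68
position: [0.4575, -0.1539, 0.2508]
orientation: [[-0.308, -0.951, 0.003], [-0.951, 0.308, 0.0], [-0.001, -0.003, -1.0]]
force: [0.7, -1.3, -0.1]
grip_width: 0.0798
finger_force: 0.0
```

```bash
python3 - <<'E'
from h import *
p=buttons('scene'); p2=buttons('top')
save('end.png',np.vstack([cv2.resize(p[130:330,130:430],(600,400)),cv2.resize(p2[160:260,220:520],(600,200))]))
print(manip.sense()['time_s'],manip.sense()['position'])
E
```

```text
scene (0.581, 0.1014) 49 [0.1515 0.1529 0.1537]
scene (0.5692, 0.1755) 0 
scene (0.5575, 0.2491) 43 [0.1515 0.1525 0.1539]
top (0.578, 0.0986) 48 [0.1521 0.1542 0.1562]
top (0.5659, 0.1717) 0 
top (0.5545, 0.2453) 45 [0.1519 0.1536 0.155 ]
16.775 [ 0.45794313 -0.15455159  0.24953348]
```

View pics/end.png

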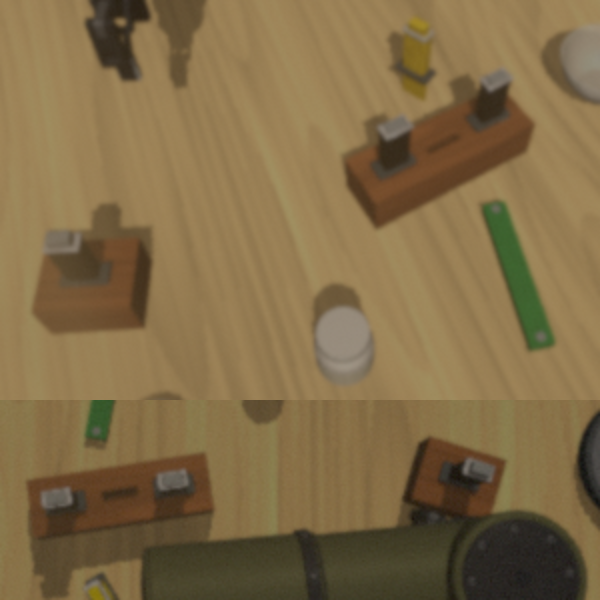

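Both latched scrapers stand in the block with their buttons down, and the worn one is in the rack with its button up. I'll check numerically that it is seated and upright, then hand in.

```bash
python3 - <<'E'
from h import *
good=[]
for n in('scene','top'):
    d=np.load(f'/tmp/{n}.npz')['d']; v,u=np.mgrid[0:400,0:640]; W=world(n,u,v,d)
    ok=(d>0)&(np.hypot(W[...,0]-.591,W[...,1]+.2915)<.04)
    for a,b in((.068,.077),(.08,.14),(.157,.175)):
        q=W[ok&(W[...,2]>a)&(W[...,2]<b)]; print(n,a,len(q),q.mean(0).round(4))
    b=W[ok&(W[...,2]>.155)]; good.append(abs(np.median(b[:,2])-.163)<.004 and np.hypot(*(b.mean(0)[:2]-[.5905,-.2915]))<.009)
print(good)
E
```

```text
scene 0.068 142 [ 0.6009 -0.2845  0.0716]
scene 0.08 277 [ 0.6019 -0.2868  0.1111]
scene 0.157 84 [ 0.5945 -0.2892  0.1615]
top 0.068 122 [ 0.5873 -0.2844  0.0713]
top 0.08 91 [ 0.588  -0.2844  0.1111]
top 0.157 67 [ 0.5912 -0.2927  0.1619]
[np.True_, np.True_]
```

Button top at z≈0.162 (expected 0.163), directly over the slot, so it is seated and upright.

```bash
python3 -c "
from bench import manip
print(manip.hand_in())"
```

```text
the job is handed in; nothing more can be done
None
```

I pressed all three buttons: the two outer ones latched and still stand in the block with their buttons down, and the middle one sprang back, so that scraper now stands upright in the repair rack with its guard resting on it; the job is handed in.

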